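Lock the dumpling press onto its sloped stand

ROBOT

A 7-joint arm with a two-finger parallel gripper is mounted at the origin on the work surface. World frame = base frame: x ahead of the robot, y to its left, z up, the work surface at z = 0. Lengths are in m, angles in rad, forces in N, time in s.
With the tool pointing down it reaches from about 0.4 to 0.75 m from the base axis. Payload 19.5 kg.
Tool frame: the origin (TCP) lies midway between the tips of the shut fingers; the grasp point (between the pads) lies 19 mm behind it (robot.grip_depth is the distance from the TCP to the grasp point, in m); z points along the fingers, y is the direction in which the jaws open and shut (so a half turn about z gives the same grasp; the last joint's range is limited). The gripper opens to 85 mm and grips with 20 to 120 N. Pads are 22 mm wide; open, the fingers measure 114 mm over their backs; the gripper's body (76 mm by 85 mm) begins 54 mm behind the grasp point. The pads swing forward as they close: fully open they stand 13 mm farther back than shut.
Start: joints at [-1.163, 0.707, -0.028, 1.485, 0.022, 0.951, -0.075], TCP at [0.25, 0.518, 0.211] pointing down, gripper open.
Joint ranges: [-2.71, 2.71], [-0.32, 2.16], [-1.57, 1.52], [0, 2.45], [-1.46, 4.6], [0, 2.02], [-2.83, 2.83]. Speed limits (rad/s): [1.89, 1.89, 2.57, 2.57, 3.01, 3.01, 3.01].

INTERFACE

Orientations are given as a unit quaternion [w, x, y, z].
In Python, from rig import sensors, cams, robot gives the robot as it stands.
- The arm moves only by the tool carry_out, never from a script. Its argument "increments" is a list of rows, each an object of numbers: "tx", "ty", "tz": the shift along the tool's x, y, z in m; "twist": the turn about the tool's z in rad. A call has 1 to 10 rows; each row is the pose to reach, as a shift and turn from the pose commanded when the call began, along the tool's axes at that moment; what a row does not reach only later rows make up. A row lasts 1/12 s, in which the tool goes at most 41.7 mm and 7.16 degrees, less where a joint would pass 70% of its speed; a pose out of reach is approached as far as the arm can. A call with a gripper value outside its range is refused whole. "jaw" is the finger opening in m, from 0 to 0.0854, set as the call begins (left out, the last holds). The fingers move at their own pace and stop on an object; "force" is the grip in N (left out, the last holds). Time passes only in rows, so rows that repeat a pose let the fingers close. It gives the time, the measured TCP pose, the force and the opening at its end, in the units of the state.
- sensors.state(): the state, without advancing time (a new reading comes with each control period).
- cams.capture(name): name is "scene" or "top" or "wrist"; returns the picture (400x640x3 uint8, blue, green, red); there is no depth.
- cams.camera_model(name): a dict with "intrinsics" (3x3 intrinsics, pixels), "R" (3x3) and "t" (3): a world point X has camera coordinates R X + t; the wrist camera has in their place "hand_eye" (4x4, takes a point from camera to tool coordinates, whose origin is the TCP and whose axes are the flange's). Camera axes: x right, y down, z forward; pixel columns grow to the right and rows downward; lengths in m; the calibration is good to about 2 mm. The wrist camera is an equidistant fisheye: a pixel r from the principal point sees the ray r / f radians off the axis. A picture is of the moment at which its call begins: read the wrist's pose just before it. camera_model takes no time and is no camera call.
- robot.finish_job(): hands the job in, once; it reports no verdict.
The state is a dict: "t": time; "q": joint angles; "joint_velocities": joint speeds; "effort": joint torques, N m; "tool_pos": TCP position; "ee_rot": TCP orientation; "wrist_force": force on the tool from outside, world axes, zero at the start; "wrist_torque": the same for the moment, N m; "width": finger opening in m.
Only numpy, scipy, OpenCV 4.12 (cv2) and the standard library are available. Lean on these libraries where they do the work, as an engineer would, in place of code of your own. Each camera call takes 0.05 s, during which the arm holds its last target. There are 200 camera calls.

TASK

Mount the purple dumpling press on the sloped wooden stand: with its keyhole end up the slope, put the round hole of its foot plate over the brass screw head, then pull the press down the slope until the screw is fully home in the end of the narrow slot. Leave it lying flat on the slope and hanging straight, let go of it, and do not shift the glass dish or the salt jar on the board.

Things in the scene. Friction and masses are not known exactly. Their poses are not given: they have to be found in the camera images.
- mold: Purple dumpling press, clipped shut, rigid, loose, about 180 g, lying flat on the board. Foot plate 6 mm thick, x -70 to 66 mm, y -38 to 38; origin on its underside, z up out of it, +x to the keyhole end. On it a round mold 72 mm across centred at x = -28, top at z = 20, with a grip rib on top (rib). Steel spring at x = 9.5, up to z = 15.
- rib (a point): Point to grasp, in the dark purple grip rib of the press: mold x = -28, y = 0, z = 46 mm. Axes as mold. The rib is 16 mm thick along y (fingers close along y), 50 mm long along x (x -53 to -3), from z = 20 to z = 57.
- hole (a point): Centre of the round (octagonal) keyhole opening, 24 mm across, right through the plate; point on the plate's underside, mold x = 26, y = 0, z = 0 mm. Axes as mold. A slot 11 mm wide runs from it towards +x and ends at x = 52; 45 degree flanks lead from hole to slot.
- seat (a point): Where the screw axis comes to stand when the press is fully home, on the underside of the plate: mold x = 48.5, y = 0, z = 0 mm (22.5 mm from hole; the slot end touches the screw neck). Axes as mold.
- deck: Dark sloping top of the fixed wooden stand (yaw varies), rising 30 degrees away from the robot; x -135 to 48, y -75 to 75 mm, 15 thick. Origin on its surface on the brass screw's axis, 85 mm above the table; +x up the slope, z squarely out of it. Screw along z: neck 7 mm across up to z = 9, head 16 mm across from z = 9 to 13.5. The locked press has its axes along these, seat at this origin.
- board: Wide wooden board, fixed, 260 (x) x 340 (y) x 18 mm thick, flat on the table. Origin at the centre of its underside. Board and stand may stand on either side of the robot.
- dish: Cut-glass dish, loose, 80 mm across, 30 mm high, on the board; leave it alone. Origin at the centre of its underside.
- salt_jar: Small salt jar with a red cap, loose, 40 mm across, 50 mm high, on the board; leave it alone. Origin at the centre of its underside.
There are look-alikes about, which are no part of the job. Of the things that look like the part that bears deck, the largest one is meant.

How it is judged:
By the outcome, as a careful person would: the job done as asked, in the order asked, and still so for the second after the job is handed in, with the robot touching nothing.
It also fails if it takes over 40 s, if anything falls off the work surface, if the arm or the gripper's body presses on something with over 40 N, if the wrist force passes 120 N, or if a joint passes its speed limit or range.

## Working session

There is one attempt and no reset: what is moved stays moved. The work goes in short steps, Python scripts to look and compute and a tool call to move; the robot and the scene stay as the last step left them, time stands still between calls to the robot, and variables do not carry over. Pictures are saved under pics/ and viewed, about 8 in all and at most 12, crops included, and the job is handed in when it is done.

Besides the shell and the picture viewer there is one more tool, called after ">>>" as name(argument=value, ...) on one line, values as JSON. carry_out: Moves the arm, as the interface text tells. Its arguments: {"type":"object","properties":{"increments":{"type":"array","items":{"type":"object","properties":{"tx":{"type":"number"},"ty":{"type":"number"},"tz":{"type":"number"},"twist":{"type":"number"}}}},"jaw":{"type":"number"},"force":{"type":"number"}},"required":["increments"]}

```bash
mkdir -p pics; ls
python3 - <<'E'
from rig import sensors,cams,robot
import cv2
s=sensors.state();print({k:s[k] for k in('t','tool_pos','ee_rot','width')})
for n in('scene','top'):
    cv2.imwrite(f'pics/{n}1.png',cams.capture(n));m=cams.camera_model(n);print(n,m)
print(cams.camera_model('wrist'),robot.grip_depth)
E
```

```text
pics
{'t': 0.0, 'tool_pos': array([0.24987378, 0.51754817, 0.21073731]), 'ee_rot': array([-1.14307745e-04,  2.23004719e-01,  9.74817213e-01, -5.32063514e-04]), 'width': 0.08527581222506281}
scene {'intrinsics': array([[376.04397595,   0.        , 317.62973812],
       [  0.        , 376.04397595, 191.84685387],
       [  0.        ,   0.        ,   1.        ]]), 'R': array([[-0.73300095,  0.6801049 , -0.01291976],
       [ 0.57279808,  0.60688107, -0.55099703],
       [-0.36689502, -0.41128176, -0.83440719]]), 't': array([ 0.35127134, -0.27733597,  1.12501278])}
top {'intrinsics': array([[422.07140548,   0.        , 323.36063264],
       [  0.        , 422.07140548, 200.37044916],
       [  0.        ,   0.        ,   1.        ]]), 'R': array([[-0.00907634, -0.99968581,  0.02336454],
       [-0.98893523,  0.00551395, -0.14824542],
       [ 0.14807001, -0.02445154, -0.98867456]]), 't': array([0.01717674, 0.55098115, 0.90865863])}
{'intrinsics': array([[309.70691629,   0.        , 321.91521608],
       [  0.        , 309.70691629, 201.68872056],
       [  0.        ,   0.        ,   1.        ]]), 'hand_eye': array([[ 2.35963229e-05, -9.49393807e-01, -3.14088203e-01,
         8.07705470e-02],
       [ 9.99999870e-01,  1.82288696e-04, -4.75877279e-04,
        -1.09191611e-03],
       [ 5.09049671e-04, -3.14088151e-01,  9.49393688e-01,
        -1.61758855e-01],
       [ 0.00000000e+00,  0.00000000e+00,  0.00000000e+00,
         1.00000000e+00]])} 0.0187
```

View pics/scene1.png

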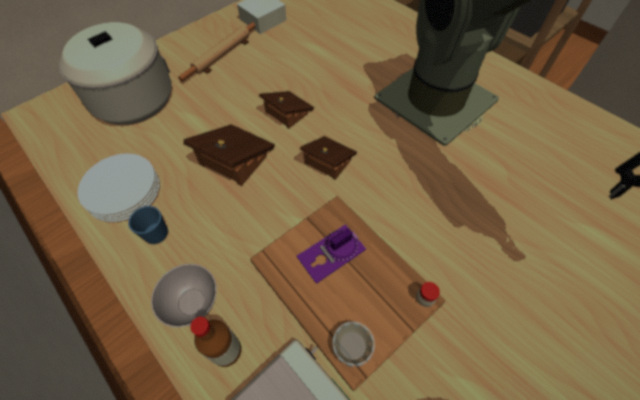

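View pics/top1.png

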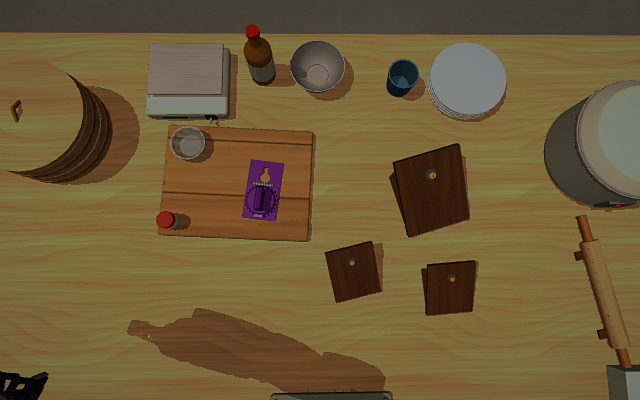

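Press at top (262,190) on the board, keyhole end up in the image. There are three stand-like things: large (431,190), small (353,271) and small (450,287). The large one is meant. I'll confirm this with an enlarged crop.

Run:
```python
import cv2,numpy as np
a=cv2.imread('pics/top1.png')
u=lambda c,s:cv2.resize(c,None,fx=s,fy=s,interpolation=cv2.INTER_CUBIC)
p=u(a[150:230,225:305],5);s=u(a[140:240,385:475],4)
cv2.imwrite('pics/crop1.png',np.clip(np.hstack([p,s[:400]])*1.6,0,255))
```

```text
[ WARN:0@0.035] global loadsave.cpp:1063 imwrite_ Unsupported depth image for selected encoder is fallbacked to CV_8U.
```

View pics/crop1.png

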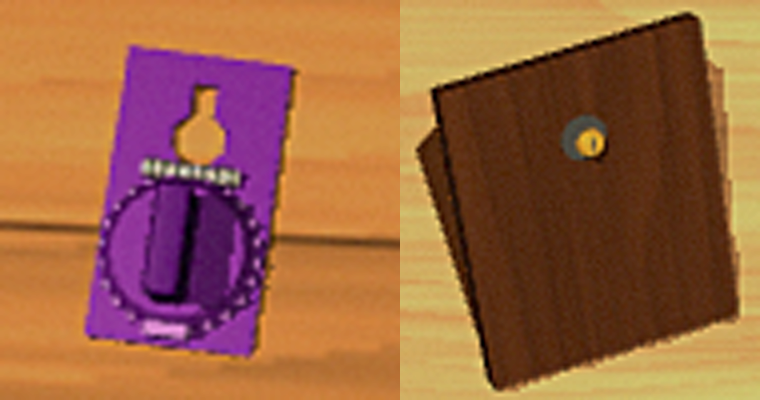

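The crop confirms it: of the three stands the biggest is at (431,190), with its brass head at about (432.8,175.5) near the upper edge. The press has its keyhole end up in the image. Next I fit both poses from the corners.

```bash
cat > h.py <<'E'
import numpy as np,cv2
from scipy.optimize import least_squares
from scipy.spatial.transform import Rotation as R
def proj(m,X):
    c=np.atleast_2d(X)@m['R'].T+m['t'];p=c@m['intrinsics'].T;return p[:,:2]/p[:,2:]
def projw(m,s,X):
    w,x,y,z=s['ee_rot'];Rt=R.from_quat([x,y,z,w]).as_matrix()
    T=(np.atleast_2d(X)-s['tool_pos'])@Rt          # tool coords
    H=m['hand_eye'];c=(T-H[:3,3])@H[:3,:3]
    th=np.arctan2(np.hypot(c[:,0],c[:,1]),c[:,2]);ph=np.arctan2(c[:,1],c[:,0])
    K=m['intrinsics'];return np.c_[K[0,2]+K[0,0]*th*np.cos(ph),K[1,2]+K[1,1]*th*np.sin(ph)]
def Rot(yaw,slope):return R.from_euler('ZY',[yaw,-slope]).as_matrix()
def fit(P,uv,z,slope,f,x0):
    g=lambda v:(f(P@Rot(v[2],slope).T+[v[0],v[1],z])-uv).ravel()
    r=least_squares(g,x0);return r.x,g(r.x).reshape(-1,2)
PRESS=np.array([[66,38,6],[66,-38,6],[-70,-38,6],[-70,38,6]])/1e3
DECK=np.array([[48,75,0],[48,-75,0],[-135,-75,0],[-135,75,0],[0,0,13.5]])/1e3
def tool(s):
    w,x,y,z=s['ee_rot'];return R.from_quat([x,y,z,w]).as_matrix()
E
python3 - <<'E'
from h import *
from rig import cams,sensors
m=cams.camera_model('top');f=lambda X:proj(m,X)
p,e=fit(PRESS,np.array([[251.4,159.2],[283.8,163.4],[275.6,221.2],[242.6,217]]),.018,0,f,[.5,.1,0])
print('press',p,np.degrees(p[2]));print(e.round(1))
d,e=fit(DECK,np.array([[393.3,163],[458.3,143.5],[469.5,219.5],[409.3,237],[432.8,175.5]]),.085,np.pi/6,f,[.5,-.2,0])
print('deck',d,np.degrees(d[2]));print(e.round(1))
s=sensors.state();T=tool(s);print(T.round(3))
rib=np.r_[p[:2],.018]+Rot(p[2],0)@[-.028,0,.046]
print('rib',rib,'shift tool',T.T@(rib-s['tool_pos']))
E
```

```text
press [ 0.58064229  0.14963796 -0.13247848] -7.590457693282333
[[-0.1 -0.1]
 [ 0.1 -0.2]
 [ 0.1  0.1]
 [-0.2  0.1]]
deck [ 0.60123028 -0.21863791  0.29587895] 16.952614985426067
[[ 0.2  0.5]
 [ 1.1 -0.1]
 [-0.1 -1.4]
 [-1.   0.6]
 [-0.2  0.3]]
[[-0.901  0.435 -0.   ]
 [ 0.435  0.901 -0.001]
 [-0.    -0.001 -1.   ]]
rib [0.55288764 0.15333651 0.064     ] shift tool [-0.43122004 -0.19616531  0.14699627]
```

>>> carry_out(increments=[{"tx": -0.431, "ty": -0.196, "tz": 0.02, "twist": -0.583}, {"tx": -0.431, "ty": -0.196, "tz": 0.02, "twist": -0.583}, {"tx": -0.431, "ty": -0.196, "tz": 0.02, "twist": -0.583}, {"tx": -0.431, "ty": -0.196, "tz": 0.02, "twist": -0.583}, {"tx": -0.431, "ty": -0.196, "tz": 0.02, "twist": -0.583}, {"tx": -0.431, "ty": -0.196, "tz": 0.02, "twist": -0.583}, {"tx": -0.431, "ty": -0.196, "tz": 0.02, "twist": -0.583}, {"tx": -0.431, "ty": -0.196, "tz": 0.02, "twist": -0.583}, {"tx": -0.431, "ty": -0.196, "tz": 0.02, "twist": -0.583}, {"tx": -0.431, "ty": -0.196, "tz": 0.02, "twist": -0.583}])

```text
t: 0.93
tool_pos: [0.5173, 0.1958, 0.1934]
ee_rot: [-0.0, -0.067, 0.998, -0.0]
wrist_force: [0.6, -0.0, 0.4]
width: 0.0854
```

>>> carry_out(increments=[{"tx": -0.03, "ty": -0.047, "tz": 0.0, "twist": 0.266}, {"tx": -0.03, "ty": -0.047, "tz": 0.0, "twist": 0.266}, {"tx": -0.03, "ty": -0.047, "tz": 0.0, "twist": 0.266}, {"tx": -0.03, "ty": -0.047, "tz": 0.0, "twist": 0.266}])

```text
t: 1.27
tool_pos: [0.5522, 0.1549, 0.1932]
ee_rot: [-0.0, 0.067, 0.998, -0.0]
wrist_force: [-0.8, 0.4, -0.6]
width: 0.0854
```

Run:
```python
from h import *
from rig import cams,sensors
s=sensors.state();a=cams.capture('wrist');m=cams.camera_model('wrist')
print(s['tool_pos'],s['joint_velocities'].round(2));T=tool(s);print(T.round(3))
p=[.5806,.1496,-.1325];C=PRESS@Rot(p[2],0).T+[p[0],p[1],.018]
uv=projw(m,s,C);print(uv.round(1))
for q in uv:cv2.circle(a,tuple(int(round(v)) for v in q),3,(0,255,0),1)
rib=np.r_[p[:2],.018]+Rot(p[2],0)@[-.028,0,.046];print(T.T@(rib-s['tool_pos']))
cv2.imwrite('pics/w1.png',cv2.convertScaleAbs(a,alpha=1.5))
```

```text
[0.55224245 0.15486146 0.19321522] [-0.03 -0.01 -0.03  0.02  0.01 -0.    0.04]
[[-0.991  0.134 -0.001]
 [ 0.134  0.991 -0.   ]
 [ 0.001 -0.    -1.   ]]
[[353.3 254. ]
 [290.4 254.1]
 [286.3 140.4]
 [357.  140.3]]
[-0.00089817 -0.00142585  0.12921508]
```

View pics/w1.png

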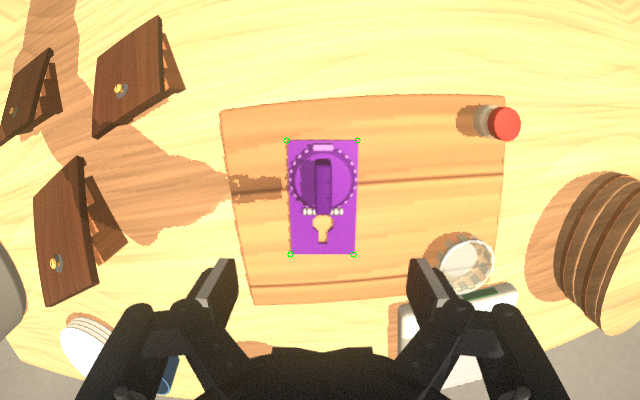

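The projected plate corners match the close view within 1 px: plate at (290–357, 140–254), rib at about (322,187). Next I descend and grip.

>>> carry_out(increments=[{"tx": -0.001, "ty": -0.001, "tz": 0.04}, {"tx": -0.001, "ty": -0.001, "tz": 0.08}, {"tx": -0.001, "ty": -0.001, "tz": 0.12}, {"tx": -0.001, "ty": -0.001, "tz": 0.148}, {"tx": -0.001, "ty": -0.001, "tz": 0.148}])

```text
invalid input at $.increments[0]: expected keys tx, ty, tz, twist
```

>>> carry_out(increments=[{"tz": 0}, {"tz": 0}, {"tz": 0}, {"tz": 0}, {"tz": 0}, {"tz": 0}, {"tz": 0}, {"tz": 0}], jaw=0.0, force=70)

```text
invalid input at $.increments[0]: expected keys tx, ty, tz, twist
```

>>> carry_out(increments=[{"tx": -0.001, "ty": -0.001, "tz": 0.04, "twist": 0}, {"tx": -0.001, "ty": -0.001, "tz": 0.08, "twist": 0}, {"tx": -0.001, "ty": -0.001, "tz": 0.12, "twist": 0}, {"tx": -0.001, "ty": -0.001, "tz": 0.148, "twist": 0}, {"tx": -0.001, "ty": -0.001, "tz": 0.148, "twist": 0}])

```text
t: 1.73
tool_pos: [0.55, 0.1547, 0.0411]
ee_rot: [-0.004, 0.064, 0.998, -0.001]
wrist_force: [-1.4, 0.5, -1.0]
width: 0.0854
```

>>> carry_out(increments=[{"tx": 0, "ty": 0, "tz": 0, "twist": 0}, {"tx": 0, "ty": 0, "tz": 0, "twist": 0}, {"tx": 0, "ty": 0, "tz": 0, "twist": 0}, {"tx": 0, "ty": 0, "tz": 0, "twist": 0}, {"tx": 0, "ty": 0, "tz": 0, "twist": 0}, {"tx": 0, "ty": 0, "tz": 0, "twist": 0}, {"tx": 0, "ty": 0, "tz": 0, "twist": 0}, {"tx": 0, "ty": 0, "tz": 0, "twist": 0}], jaw=0.0, force=70)

```text
t: 2.4
tool_pos: [0.5535, 0.1542, 0.0466]
ee_rot: [0.001, 0.066, 0.998, 0.0]
wrist_force: [-2.1, -0.2, 11.6]
width: 0.0136
```

>>> carry_out(increments=[{"tx": 0, "ty": 0, "tz": -0.03, "twist": 0}, {"tx": 0, "ty": 0, "tz": -0.07, "twist": 0}, {"tx": 0, "ty": 0, "tz": -0.11, "twist": 0}, {"tx": 0, "ty": 0, "tz": -0.15, "twist": 0}, {"tx": 0.004, "ty": -0.036, "tz": -0.17, "twist": -0.1}, {"tx": 0.008, "ty": -0.072, "tz": -0.18, "twist": -0.2}, {"tx": 0.012, "ty": -0.108, "tz": -0.18, "twist": -0.3}, {"tx": 0.016, "ty": -0.144, "tz": -0.18, "twist": -0.4}, {"tx": 0.02, "ty": -0.18, "tz": -0.18, "twist": -0.429}, {"tx": 0.024, "ty": -0.219, "tz": -0.18, "twist": -0.429}])

```text
t: 3.23
tool_pos: [0.4996, -0.0611, 0.226]
ee_rot: [0.0, -0.149, 0.989, -0.0]
wrist_force: [2.0, -0.6, -2.6]
width: 0.0133
```

>>> carry_out(increments=[{"tx": 0, "ty": 0, "tz": 0, "twist": 0}, {"tx": 0, "ty": 0, "tz": 0, "twist": 0}, {"tx": 0, "ty": 0, "tz": 0, "twist": 0}])

```text
t: 3.48
tool_pos: [0.5004, -0.0593, 0.2258]
ee_rot: [0.0, -0.148, 0.989, 0.0]
wrist_force: [0.1, 2.0, -2.5]
width: 0.0137
```

Run:
```python
from h import *
from rig import cams,sensors
s=sensors.state();a=cams.capture('wrist');m=cams.camera_model('wrist')
print(s['tool_pos'],s['ee_rot'],s['width'])
d=[.6012,-.2186,.2959];C=DECK@Rot(d[2],np.pi/6).T+[d[0],d[1],.085]
uv=projw(m,s,C);print(uv.round(1));np.save('s2.npy',s,allow_pickle=True)
cv2.imwrite('pics/w2.png',cv2.convertScaleAbs(a,alpha=1.5))
```

```text
[ 0.50041327 -0.05934771  0.22581386] [ 1.04288657e-04 -1.47501763e-01  9.89061779e-01  1.26655103e-04] 0.013694867506662966
[[224.3 272.5]
 [115.  263.8]
 [132.5 125.9]
 [234.6 117.2]
 [160.9 225.8]]
```

View pics/w2.png

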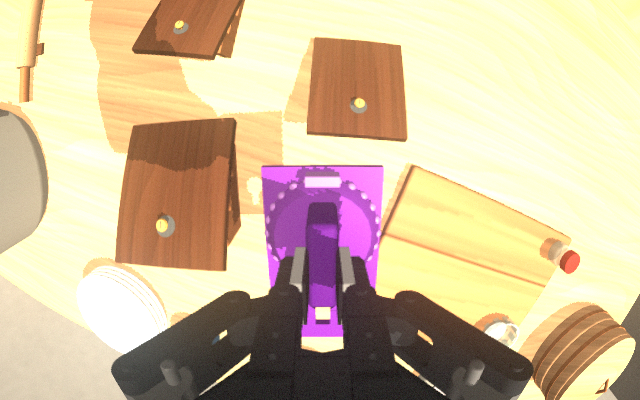

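```bash
cat >> h.py <<'E'
def held(s,pitch=0,rx=-.028,rz=.046,dy=0):
    "world = f(mold pts) for a press pivoting at the grasp point, pitch up at +x"
    T=tool(s);W=np.c_[-T[:,0],T[:,1],-T[:,2]]
    return lambda X:(np.atleast_2d(X)-[rx,-dy,rz])@R.from_euler('Y',-pitch).as_matrix().T@W.T+s['tool_pos']-.0187*T[:,2]
E
python3 - <<'E'
from h import *
from rig import cams,sensors
m=cams.camera_model('wrist');mt=cams.camera_model('top');s=np.load('s2.npy',allow_pickle=True).item()
uvw=np.array([[226,269],[116,262],[134,127],[237,118],[162,225.]])
uvt=np.array([[393.3,163],[458.3,143.5],[469.5,219.5],[409.3,237],[432.8,175.5]])
d,e=fit(DECK,uvw,.085,np.pi/6,lambda X:projw(m,s,X),[.6,-.22,.3]);print('wrist',d,np.degrees(d[2]));print(e.round(1))
d,e=fit(DECK,np.c_[uvw,uvt],.085,np.pi/6,lambda X:np.c_[projw(m,s,X),proj(mt,X)] ,[.6,-.22,.3]) if 0 else (d,e)
for p in(-.05,0,.05):print(p,projw(m,s,held(s,p)(PRESS)).round(1).tolist())
E
```

```text
wrist [ 0.59951188 -0.21681299  0.29724866] 17.031093961115033
[[ 0.1  2.7]
 [ 0.2  1.2]
 [-0.4 -2. ]
 [-0.8 -1.8]
 [ 0.4 -0.1]]
-0.05 [[370.0, 332.8], [275.7, 332.8], [260.2, 166.7], [386.1, 166.7]]
0 [[370.5, 338.5], [275.3, 338.5], [261.1, 169.1], [385.3, 169.1]]
0.05 [[371.0, 344.1], [274.8, 344.2], [261.8, 171.6], [384.5, 171.6]]
```

>>> carry_out(increments=[{"tx": 0.015, "ty": -0.036, "tz": 0, "twist": 0}, {"tx": 0.03, "ty": -0.072, "tz": 0, "twist": 0}, {"tx": 0.045, "ty": -0.108, "tz": 0, "twist": 0}, {"tx": 0.06, "ty": -0.144, "tz": 0.02, "twist": 0}, {"tx": 0.074, "ty": -0.181, "tz": 0.04, "twist": 0}, {"tx": 0.074, "ty": -0.181, "tz": 0.08, "twist": 0}, {"tx": 0.074, "ty": -0.181, "tz": 0.112, "twist": 0}, {"tx": 0.074, "ty": -0.181, "tz": 0.112, "twist": 0}, {"tx": 0.074, "ty": -0.181, "tz": 0.112, "twist": 0}], force=35)

```text
t: 4.28
tool_pos: [0.4828, -0.2531, 0.1136]
ee_rot: [-0.001, -0.149, 0.989, 0.001]
wrist_force: [0.3, 0.1, -0.8]
width: 0.0138
```

>>> carry_out(increments=[{"tx": 0, "ty": 0, "tz": 0.01, "twist": 0}, {"tx": 0, "ty": 0, "tz": 0.02, "twist": 0}, {"tx": 0, "ty": 0, "tz": 0.027, "twist": 0}, {"tx": 0, "ty": 0, "tz": 0.034, "twist": 0}, {"tx": 0, "ty": 0, "tz": 0.041, "twist": 0}, {"tx": 0, "ty": 0, "tz": 0.048, "twist": 0}])

```text
t: 4.78
tool_pos: [0.4807, -0.2555, 0.066]
ee_rot: [-0.002, -0.147, 0.989, -0.001]
wrist_force: [-14.6, -5.2, 7.5]
width: 0.0132
```

>>> carry_out(increments=[{"tx": 0, "ty": 0, "tz": 0.005, "twist": 0}, {"tx": 0, "ty": 0, "tz": 0.01, "twist": 0}, {"tx": 0, "ty": 0, "tz": 0.015, "twist": 0}, {"tx": 0, "ty": 0, "tz": 0.015, "twist": 0}])

```text
t: 5.12
tool_pos: [0.4814, -0.255, 0.0505]
ee_rot: [-0.001, -0.147, 0.989, -0.0]
wrist_force: [-8.5, -2.3, 3.3]
width: 0.0137
```

```bash
cat > look.py <<'E'
from h import *
from rig import cams,sensors
import sys
s=sensors.state();a=cams.capture('wrist');b=cams.capture('scene');m=cams.camera_model('wrist')
np.save('s.npy',s,allow_pickle=True);print(s['tool_pos'],s['wrist_force'].round(1),s['width'])
u=lambda c,k:cv2.resize(c,None,fx=k,fy=k,interpolation=cv2.INTER_CUBIC)
A=u(a[110:400,200:450],2);B=u(b[80:225,170:320],2)   # A: px=200+c/2,110+r/2
o=np.zeros((590,800,3),np.uint8);o[:580,:500]=A;o[:290,500:]=B
cv2.imwrite(sys.argv[1],cv2.convertScaleAbs(o,alpha=1.6))
for p in(.35,.45,.52,.6):print(p,projw(m,s,held(s,p,rz=.0473)(PRESS[2:])).round(1).tolist())
E
python3 look.py pics/p3.png
```

```text
[ 0.48144218 -0.25496978  0.05052959] [-8.5 -2.3  3.3] 0.01369414101939277
0.35 [[266.1, 189.3], [380.1, 189.4]]
0.45 [[267.1, 196.1], [379.1, 196.1]]
0.52 [[267.7, 201.0], [378.4, 201.1]]
0.6 [[268.3, 206.8], [377.8, 206.9]]
```

View pics/p3.png

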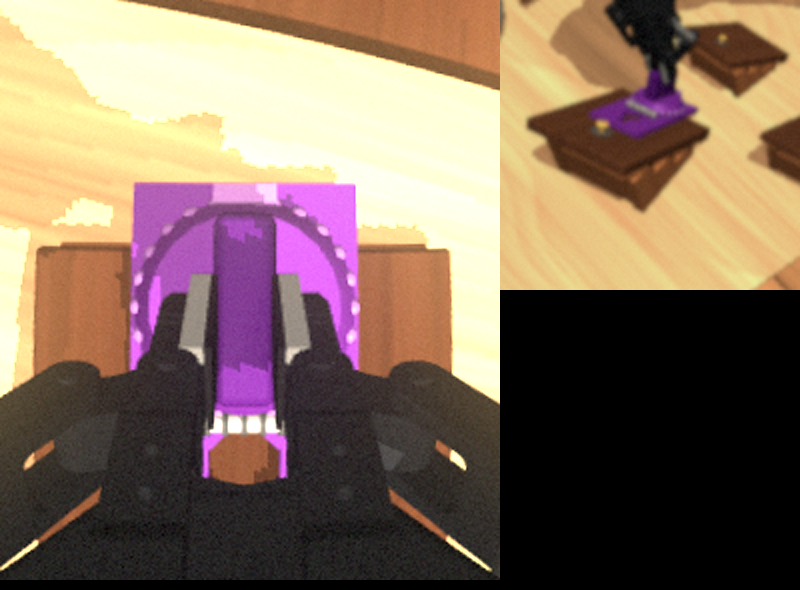

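Flat on the slope: back edge at row 201, which means a pitch of 0.52 rad, centred on the deck and short of the screw. Next: grip firmly, lift off along the normal, and go upslope over the screw.

>>> carry_out(increments=[{"tx": 0, "ty": 0, "tz": 0, "twist": 0}, {"tx": 0, "ty": 0, "tz": 0, "twist": 0}, {"tx": 0.006, "ty": 0, "tz": -0.011, "twist": 0}, {"tx": 0.0125, "ty": 0, "tz": -0.0217, "twist": 0}, {"tx": -0.001, "ty": 0, "tz": -0.03, "twist": 0}, {"tx": -0.014, "ty": 0, "tz": -0.037, "twist": 0}, {"tx": -0.027, "ty": 0, "tz": -0.045, "twist": 0}, {"tx": -0.041, "ty": 0, "tz": -0.053, "twist": 0}, {"tx": -0.041, "ty": 0, "tz": -0.053, "twist": 0}, {"tx": -0.041, "ty": 0, "tz": -0.053, "twist": 0}], force=90)

```text
t: 6.05
tool_pos: [0.5219, -0.2426, 0.1049]
ee_rot: [0.001, -0.148, 0.989, -0.0]
wrist_force: [-1.0, -0.7, -1.3]
width: 0.0133
```

```bash
cat >> look.py <<'E'
d=np.array([.6004,-.2177,.085]);D=Rot(.2967,np.pi/6)
T=tool(s);P=s['tool_pos']-.0187*T[:,2];print('P in deck',(D.T@(P-d)).round(4))
h=projw(m,s,np.r_[d+D@[0,0,.0135],d+D@[0,0,0]].reshape(2,3));k=projw(m,s,held(s,.52,rz=.0473)(np.array([[.026,0,0],[.026,0,.006],[.014,0,.006],[.038,0,.006]])))
print('head,foot in crop',((h-[200,110])*2).round().tolist(),'hole',((k-[200,110])*2).round().tolist())
E
python3 look.py pics/p4.png
```

```text
[ 0.52186478 -0.24256281  0.10487251] [-1.  -0.7 -1.3] 0.013296264884411215
0.35 [[266.1, 189.3], [380.1, 189.4]]
0.45 [[267.1, 196.1], [379.1, 196.1]]
0.52 [[267.7, 201.0], [378.4, 201.1]]
0.6 [[268.3, 206.8], [377.8, 206.9]]
P in deck [-0.0521 -0.0008  0.0746]
head,foot in crop [[248.0, 448.0], [248.0, 440.0]] hole [[246.0, 461.0], [246.0, 466.0], [246.0, 431.0], [246.0, 499.0]]
```

View pics/p4.png

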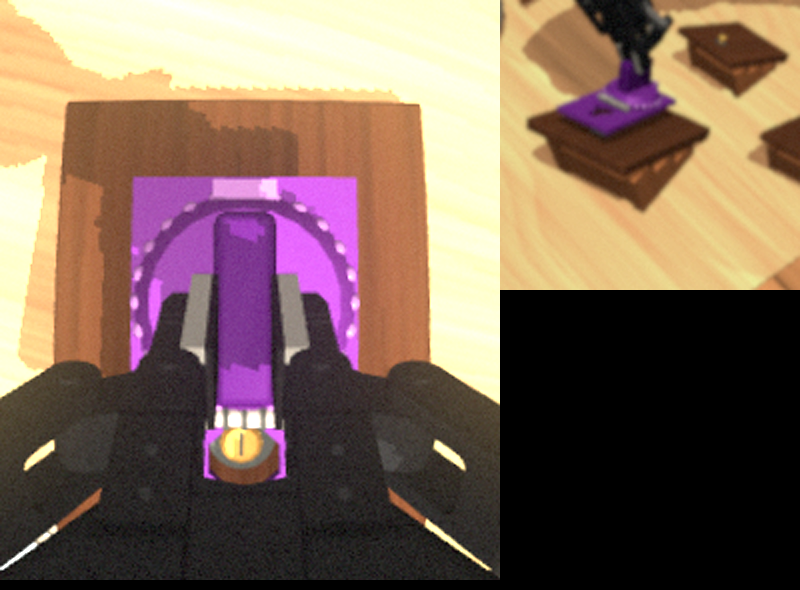

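The screw head shows through the hole at crop (241,447), with the hole centre near column 245. I'll correct 1 mm sideways, a slight twist and 1.5 mm downslope, then lower along the normal.

>>> carry_out(increments=[{"tx": 0.0013, "ty": -0.001, "tz": 0.0008, "twist": 0.007}, {"tx": -0.0017, "ty": -0.001, "tz": 0.006, "twist": 0.007}, {"tx": -0.0047, "ty": -0.001, "tz": 0.0112, "twist": 0.007}, {"tx": -0.0077, "ty": -0.001, "tz": 0.0164, "twist": 0.007}, {"tx": -0.0107, "ty": -0.001, "tz": 0.0216, "twist": 0.007}, {"tx": -0.0107, "ty": -0.001, "tz": 0.0216, "twist": 0.007}, {"tx": -0.0107, "ty": -0.001, "tz": 0.0216, "twist": 0.007}])

```text
t: 6.73
tool_pos: [0.5322, -0.2402, 0.0818]
ee_rot: [-0.0, -0.144, 0.99, 0.0]
wrist_force: [-2.3, 1.6, 2.8]
width: 0.013
```

```bash
python3 look.py pics/p5.png
```

```text
[ 0.53222928 -0.24020229  0.0818194 ] [-2.3  1.6  2.8] 0.013021777097679441
0.35 [[266.1, 189.3], [380.1, 189.4]]
0.45 [[267.1, 196.1], [379.1, 196.1]]
0.52 [[267.7, 201.0], [378.4, 201.1]]
0.6 [[268.3, 206.8], [377.8, 206.8]]
P in deck [-0.0544 -0.0016  0.0493]
head,foot in crop [[253.0, 471.0], [252.0, 462.0]] hole [[246.0, 461.0], [246.0, 466.0], [246.0, 431.0], [246.0, 499.0]]
```

View pics/p5.png

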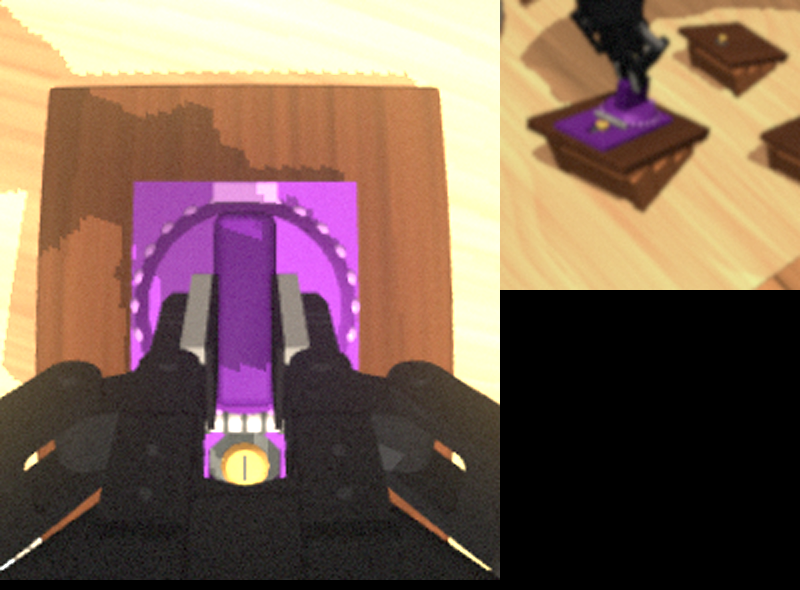

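Head inside the hole, centred (245 against 245), and the deck edges are symmetric. Next I lower fully, then slide downslope.

>>> carry_out(increments=[{"tx": -0.0007, "ty": 0, "tz": 0.0012, "twist": 0}, {"tx": -0.0014, "ty": 0, "tz": 0.0024, "twist": 0}, {"tx": -0.0014, "ty": 0, "tz": 0.0024, "twist": 0}, {"tx": -0.0014, "ty": 0, "tz": 0.0024, "twist": 0}], force=40)

```text
t: 7.17
tool_pos: [0.5324, -0.2404, 0.0797]
ee_rot: [-0.001, -0.144, 0.99, -0.0]
wrist_force: [-10.6, -1.2, 6.4]
width: 0.0129
```

>>> carry_out(increments=[{"tx": 0.003, "ty": 0, "tz": 0.0018, "twist": 0}, {"tx": 0.006, "ty": 0, "tz": 0.0035, "twist": 0}, {"tx": 0.009, "ty": 0, "tz": 0.0052, "twist": 0}, {"tx": 0.012, "ty": 0, "tz": 0.007, "twist": 0}, {"tx": 0.0145, "ty": 0, "tz": 0.0084, "twist": 0}, {"tx": 0.017, "ty": 0, "tz": 0.0098, "twist": 0}, {"tx": 0.0185, "ty": 0, "tz": 0.0107, "twist": 0}, {"tx": 0.02, "ty": 0, "tz": 0.0115, "twist": 0}, {"tx": 0.02, "ty": 0, "tz": 0.0115, "twist": 0}])

```text
t: 7.92
tool_pos: [0.5149, -0.246, 0.0688]
ee_rot: [0.001, -0.144, 0.99, -0.0]
wrist_force: [-1.6, -0.8, 7.7]
width: 0.0133
```

```bash
python3 look.py pics/p6.png
```

```text
[ 0.51486378 -0.24601016  0.06878189] [-1.6 -0.8  7.7] 0.013328555614935178
0.35 [[266.1, 189.3], [380.1, 189.4]]
0.45 [[267.1, 196.1], [379.1, 196.1]]
0.52 [[267.7, 201.0], [378.4, 201.1]]
0.6 [[268.3, 206.8], [377.8, 206.8]]
P in deck [-0.0768 -0.002   0.0472]
head,foot in crop [[254.0, 536.0], [254.0, 523.0]] hole [[246.0, 461.0], [246.0, 466.0], [246.0, 431.0], [246.0, 499.0]]
```

View pics/p6.png

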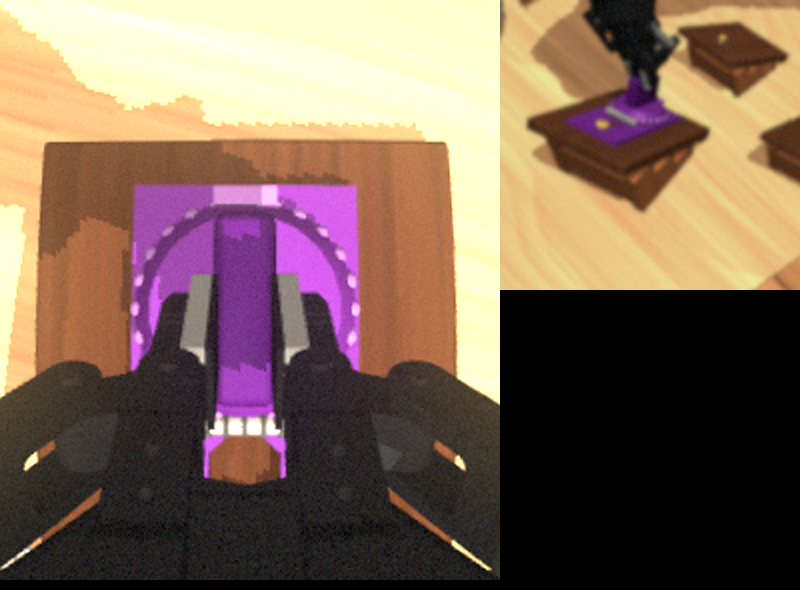

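The screw is in the slot. The press moved 22.4 mm, but the force does not yet show a stop. I'll pull a little more to feel the end.

>>> carry_out(increments=[{"tx": 0.0015, "ty": 0, "tz": 0.0009, "twist": 0}, {"tx": 0.003, "ty": 0, "tz": 0.0017, "twist": 0}, {"tx": 0.0045, "ty": 0, "tz": 0.0026, "twist": 0}, {"tx": 0.0045, "ty": 0, "tz": 0.0026, "twist": 0}, {"tx": 0.0045, "ty": 0, "tz": 0.0026, "twist": 0}])

```text
t: 8.43
tool_pos: [0.5132, -0.2466, 0.0676]
ee_rot: [0.004, -0.144, 0.99, -0.001]
wrist_force: [5.9, 3.6, 22.7]
width: 0.0128
```

Stop felt: about 17 N along the slope. Release and retreat straight up.

>>> carry_out(increments=[{"tx": 0, "ty": 0, "tz": -0.001, "twist": 0}, {"tx": 0, "ty": 0, "tz": -0.001, "twist": 0}, {"tx": 0, "ty": 0, "tz": -0.001, "twist": 0}, {"tx": 0, "ty": 0, "tz": -0.001, "twist": 0}, {"tx": 0, "ty": 0, "tz": -0.001, "twist": 0}, {"tx": 0, "ty": 0, "tz": -0.001, "twist": 0}], jaw=0.085)

```text
t: 8.93
tool_pos: [0.5099, -0.247, 0.0664]
ee_rot: [-0.0, -0.144, 0.99, 0.0]
wrist_force: [0.6, 1.0, 0.1]
width: 0.0836
```

>>> carry_out(increments=[{"tx": 0, "ty": 0, "tz": -0.02, "twist": 0}, {"tx": 0, "ty": 0, "tz": -0.05, "twist": 0}, {"tx": 0, "ty": 0, "tz": -0.08, "twist": 0}, {"tx": 0.03, "ty": 0.02, "tz": -0.11, "twist": 0}, {"tx": 0.05, "ty": 0.05, "tz": -0.14, "twist": 0}, {"tx": 0.05, "ty": 0.08, "tz": -0.15, "twist": 0}, {"tx": 0.05, "ty": 0.11, "tz": -0.15, "twist": 0}, {"tx": 0.05, "ty": 0.11, "tz": -0.15, "twist": 0}, {"tx": 0.05, "ty": 0.11, "tz": -0.15, "twist": 0}])

```text
t: 9.68
tool_pos: [0.4307, -0.155, 0.2171]
ee_rot: [0.0, -0.145, 0.989, -0.0]
wrist_force: [0.5, -0.8, 0.7]
width: 0.0849
```

Run:
```python
from h import *
from rig import cams,sensors
s=sensors.state();a=cams.capture('wrist');b=cams.capture('top');m=cams.camera_model('wrist')
np.save('s3.npy',s,allow_pickle=True);print(s['tool_pos'],s['wrist_force'].round(1),s['width'])
d=np.array([.6004,-.2177,.085]);D=Rot(.2967,np.pi/6)
uv=projw(m,s,np.r_[(PRESS-[.0485,0,0]),DECK]@D.T+d);print(uv.round(1).tolist())
c=uv.mean(0).astype(int);x0=max(0,c[0]-100);y0=max(0,c[1]-75);print(x0,y0)
A=cv2.resize(a[y0:y0+150,x0:x0+200],None,fx=4,fy=4,interpolation=cv2.INTER_CUBIC);cv2.imwrite('pics/p7.png',cv2.convertScaleAbs(A,alpha=1.3))
cv2.imwrite('pics/top2.png',b)
```

```text
[ 0.43074934 -0.15496678  0.21706902] [ 0.5 -0.8  0.7] 0.08492581825941826
[[262.4, 319.5], [202.2, 315.3], [204.8, 205.8], [263.4, 205.7], [294.4, 344.1], [178.6, 334.9], [181.9, 194.4], [294.6, 193.3], [229.4, 304.2]]
134 193
```

View pics/p7.png

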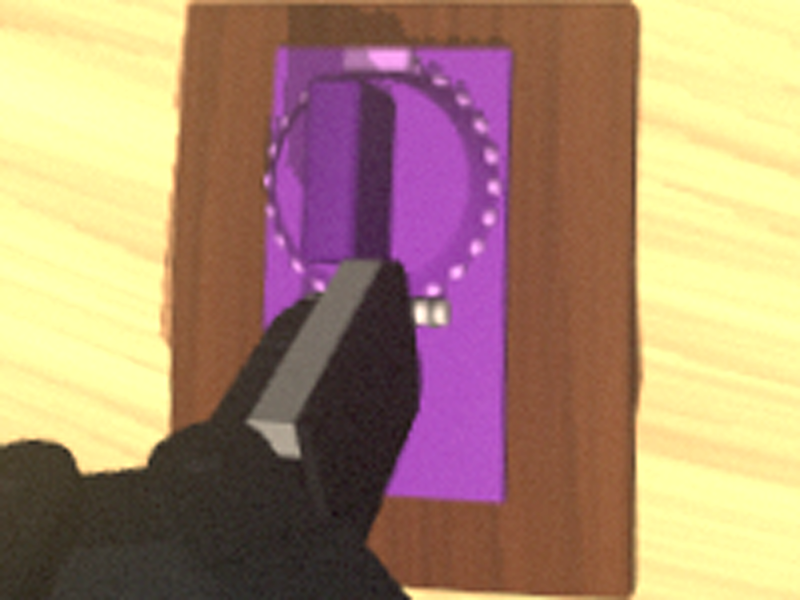

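The press lies on the deck and its corners match the seated prediction relative to the deck within about 1 px. A finger hides the keyhole, so I'll take a final check from the top camera, with the board included.

Run:
```python
from h import *
from rig import cams
b=cv2.imread('pics/top2.png');a=cv2.imread('pics/top1.png');m=cams.camera_model('top')
d=np.array([.6004,-.2177,.085]);D=Rot(.2967,np.pi/6)
print(proj(m,(np.r_[(PRESS-[.0485,0,0]),DECK])@D.T+d).round(1).tolist())
u=lambda c,k:cv2.resize(c,None,fx=k,fy=k,interpolation=cv2.INTER_CUBIC)
o=np.zeros((560,800,3),np.uint8);o[:400,:400]=u(b[140:220,390:470],5)
o[:300,400:]=u(b[115:250,150:320],2)[:300,:400] if 0 else cv2.resize(b[115:250,150:330],(400,300))
cv2.imwrite('pics/p8.png',cv2.convertScaleAbs(o,alpha=1.6))
D=cv2.absdiff(a,b).max(2);print('dish diff',D[122:162,168:210].max(),'jar',D[207:232,153:182].max())
```

```text
[[412.9, 172.9], [446.0, 162.6], [454.3, 217.9], [423.0, 227.9], [393.1, 163.9], [458.9, 143.8], [469.0, 218.4], [408.0, 237.9], [432.2, 176.2]]
dish diff 12 jar 11
```

View pics/p8.png

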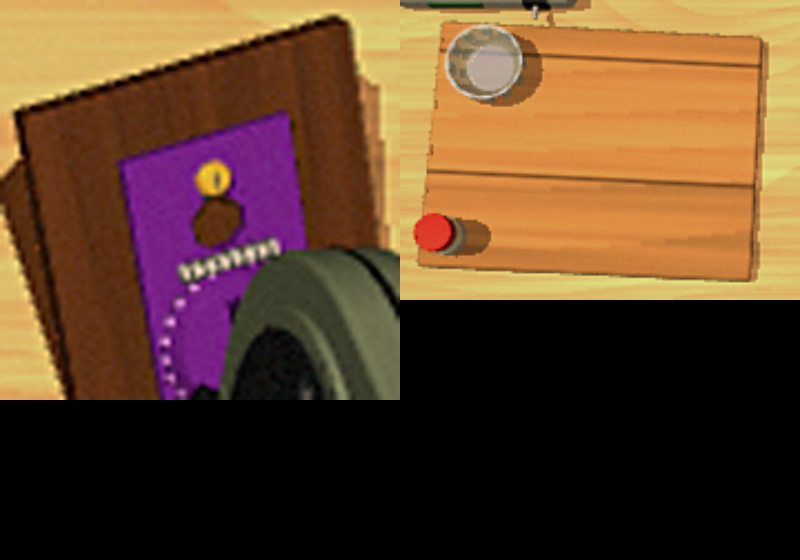

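```bash
python3 -c "
from rig import robot;print(robot.finish_job())"
```

```text
the job is handed in; nothing more can be done
None
```

The press is hung on the large stand and the job is handed in. It took about 10 s of robot time, well inside the 40 s limit.

**What I did:** I gripped the rib and pressed the plate flat on the lower deck, so it swung to 30 degrees between the pads. I lifted it over the brass screw, lowered the round hole over the head, and pulled it down the slope about 24 mm. About 17 N along the slope then showed the slot end had met the screw neck. I opened the gripper and withdrew clear.

**Last checks:**
- **Fully home:** from the top camera, the distance from plate edge to screw head was 8.7 px, against 8.9 px predicted for the seated position. The slot end itself is hidden under the head, so the evidence is this distance and the stop I felt.
- **Straight:** the plate edge was within about 0.5 degree of the deck edge.
- **Flat:** the plate corners matched the flat, seated pose within about 1 px in the wrist view.
- **Dish and jar:** both are where they were; the before and after top pictures show only noise there.
- **Robot clear:** the wrist force was about zero after release.

One disagreement: the screw position worked out from the cameras was about 2–3 mm off sideways from the close-up view, slightly over the stated calibration. I corrected to the close-up view.

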